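# Hang the keyhole sanding board on the luthier's bench rack

### The job

Hang the sanding board that has the keyhole on the sloping bench rack: put the wide round part of its keyhole over the screw head, lay the board down on the rack and slide it fully down the slope so that the screw sits at the end of the narrow slot, then let go. It should hang straight down the slope, flat on the rack; leave the other sanding board where it is.

Things in the scene. Friction and masses are not known exactly. Their poses are not given: they have to be found in the camera images.
- keyhole_grip (a point): Centre of the handle (mm: dark block 50 long in x, 24 wide in y, 48 tall) of the keyhole sanding board: plywood 160x90x8, 0.18 kg, loose, flat on the bench. Point is 32 above the underside, half-way up the handle. x along the board to its keyhole end, y across (grip this width), z up out of its upper face. Board spans x -35 to +125 from here.
- keyhole (a point): Centre of the round opening of the keyhole, level with the board's upper face; 65 mm in +x and 24 below the handle's centre; same axes. Opening 50 mm across, cut through, narrowing by 45 degree sides into an 18 wide slot towards +x, whose end wall is 45 from this point (shank axis then at +41). Hangs with the slot up the slope, handle outward.
- screw (a point): Centre of the top of the screw's flat round steel head (mm: 30 across, 5 thick; shank 8 thick), on the wooden face of a fixed rack sloping 20 degrees, rising away from the robot. x up the slope, y level across, z out of the face along the screw. Head top 25, head underside 20 from the face. Face spans 77 up and 167 down the slope from here, 220 wide.
- plain_grip (a point): Centre of the handle of the other sanding board, to be left alone: same plywood, size, handle and axes, but with only one small 16 mm round hole near its end and no keyhole. The two boards lie side by side on the bench, either one nearer the rack, keyhole or hole end away from the robot (within about 20 degrees).
Things that resemble listed ones, but are neither listed nor needed, are in the scene too. Leave any pink or turquoise look-alike of the part that bears keyhole_grip alone.

How it is judged:
At the end, for the whole second after the job is handed in: The screw's shank is in the narrow slot of the keyhole board, within 12 mm of the slot's end, the board lies flat on the sloping face (within about 6 mm and 6 degrees) under the screw head and points straight up the slope within 15 degrees, and the other sanding board has moved less than 30 mm (x of screw in the frame of keyhole_grip between 0.094 and 0.112 m and y of screw in the frame of keyhole_grip between -0.01 and 0.01 m and z of screw in the frame of keyhole_grip between -0.013 and 0 m and angle between the z axis of keyhole_grip and the z axis of screw, either way round below 0.1 rad and angle between the x axis of keyhole_grip and the x axis of screw, either way round below 0.26 rad and distance of plain_grip from where it was at the start of the episode below 0.03 m); the robot touches nothing.
It fails at once if the other sanding board is disturbed (moved more than 30 mm) (distance of plain_grip from where it was at the start of the episode above 0.03 m).
It also fails if it takes over 35 s, if anything falls off the work surface, if the arm or the gripper's body presses on something with over 40 N, if the wrist force passes 120 N, or if a joint passes its speed limit or range.

### The arm

A 6-joint arm with a two-finger parallel gripper is mounted at the origin on the work surface. World frame = base frame: x ahead of the robot, y to its left, z up, the work surface at z = 0. Lengths are in m, angles in rad, forces in N, time in s.
With the tool pointing down it reaches from about 0.225 to 0.875 m from the base axis. Payload 3.4 kg.
Tool frame: the origin (TCP) lies at the very end of the fingers, on their centre line; the grasp point (between the pads) lies 19 mm behind it (manip.pinch_z is the distance from the TCP to the grasp point, in m); z points along the fingers, y is the line along which they close (so a half turn about z gives the same grasp; the last joint's range is limited). The gripper opens to 85 mm and grips with 20 to 120 N. Pads are 22 mm wide; open, the fingers measure 114 mm over their backs; the gripper's body (76 mm by 85 mm) begins 54 mm behind the grasp point. The pads swing forward as they close: fully open they stand 13 mm farther back than shut.
Start: joints at [1.021, 0.276, 1.505, -0, 1.361, -0.121], TCP at [0.239, 0.523, 0.231] pointing down, gripper open.
Joint ranges: [-2.89, 2.89], [-0.75, 2.08], [0.22, 2.7], [-1.18, 4.32], [0.11, 2.71], [-2.7, 2.7]. Speed limits (rad/s): [2.57, 2.57, 3.14, 3.14, 3.14, 3.14].

### API

Orientations are given as a unit quaternion [w, x, y, z].
In Python, from rig import manip gives the robot as it stands. The module is installed in compiled form; this text tells all that it offers.
- The arm moves only by the shell command python3 -m jog 'ROWS' [FORCE]. ROWS is JSON, a list of rows, each an object of numbers: "dx", "dy", "dz": the shift along the tool's x, y, z each as a share of 25 cm, from -1 to 1; "ax", "ay", "az": the turn, a rotation vector about the tool's x, y, z each as a share of 90 degrees, from -1 to 1; "grip": the opening, from -1 (shut) to 1 (fully open), so that 0 is half open. A call has 1 to 5 rows; each row is the pose to reach, as a shift and turn from the pose commanded when the call began, along the tool's axes at that moment; what a row does not reach only later rows make up. A row lasts 1/12 s, in which the tool goes at most 41.7 mm and 7.16 degrees, less where a joint would pass 70% of its speed; a pose out of reach is approached as far as the arm can. A call with a number of a shift or a turn outside -1 to 1 is refused whole. A call with a gripper value outside its range is refused whole. The fingers move at their own pace and stop on an object; FORCE is the grip in N (left out, the last holds). Time passes only in rows, so rows that repeat a pose let the fingers close. It gives the time, the measured TCP pose, the force, the opening and the grip force at its end, in the units of the state.
- manip.get_state(): the state, without advancing time (a new reading comes with each control period).
- manip.get_image(name): name is "side" or "top"; returns a dict with "img" (384x512x3 uint8, red, green, blue), "mtx" (3x3 intrinsics, pixels), "world_to_cam" (4x4, takes a point from world to camera coordinates). Camera axes: x right, y down, z forward; pixel columns grow to the right and rows downward; lengths in m; the calibration is good to about 2 mm. A picture is of the moment at which its call begins. There is no depth.
- manip.sign_off(): hands the job in; it is judged then, once.
The state is a dict: "clock": time; "qpos": joint angles; "qd": joint speeds; "effort": joint torques, N m; "position": TCP position; "ee_rot": TCP orientation; "contact_force": force on the tool from outside, world axes, zero at the start; "moment": the same for the moment, N m; "width": finger opening in m; "gripper_force": force on a finger pad.
Only numpy, scipy, OpenCV 4.12 (cv2) and the standard library are available. Lean on these libraries where they do the work, as an engineer would, in place of code of your own. Each camera call takes 0.05 s, during which the arm holds its last target. There are 200 camera calls.

## Working session

There is one attempt and no reset: what is moved stays moved. The work goes in short steps, Python scripts to look and compute and a shell command to move; the robot and the scene stay as the last step left them, time stands still between calls to the robot, and variables do not carry over. Pictures are saved under pics/ and viewed, at most 10 in all, crops included, and the job is handed in when it is done.

```bash
mkdir -p pics
cat > h.py <<'E'
import numpy as np, cv2
from rig import manip
def shot(n,f=None):
    d=manip.get_image(n)
    if f: cv2.imwrite(f,d["img"][:,:,::-1])
    return d
def ray(d,px):
    K=np.array(d["mtx"]);T=np.array(d["world_to_cam"]);R=T[:3,:3]
    return -R.T@T[:3,3], R.T@np.linalg.inv(K)@[px[0],px[1],1.]
def onz(d,px,z):
    c,v=ray(d,px); return c+v*(z-c[2])/v[2]
def proj(d,p):
    T=np.array(d["world_to_cam"]);q=np.array(d["mtx"])@(T[:3,:3]@np.array(p)+T[:3,3]);return q[:2]/q[2]
def tri(d1,p1,d2,p2):
    a,u=ray(d1,p1);b,v=ray(d2,p2)
    s,t=np.linalg.lstsq(np.c_[u,-v],b-a,rcond=None)[0]
    return (a+s*u+b+t*v)/2, np.linalg.norm(a+s*u-b-t*v)
E
python3 - <<'E'
from h import *
for n in("top","side"):
    d=shot(n,f"pics/{n}0.png"); print(n,ray(d,(256,192)), d["mtx"])
print(manip.get_state())
E
```

```text
top (array([ 0.11776167, -0.12055146,  1.52009382]), array([ 0.22472428, -0.00217811, -0.97442423])) [[480.78592743   0.         256.6659916 ]
 [  0.         480.78592743 190.78298755]
 [  0.           0.           1.        ]]
side (array([-0.02397891, -1.04327327,  0.71993912]), array([ 0.37120044,  0.7677965 , -0.52224314])) [[413.70844632   0.         258.40559304]
 [  0.         413.70844632 192.9547344 ]
 [  0.           0.           1.        ]]
{'clock': 0.1, 'qpos': array([ 1.02099188e+00,  2.76492200e-01,  1.50601907e+00,  1.47852857e-06,
        1.36072164e+00, -1.20996006e-01]), 'qd': array([-0.00051025, -0.00099085, -0.00310305,  0.00039053, -0.00166784,
        0.00117396]), 'effort': array([ 3.81599375e-04, -4.17700267e+01, -2.46404493e+01, -7.56565601e-05,
        5.92142125e-03, -1.00438919e-05]), 'position': array([0.2388232 , 0.52252029, 0.23054379]), 'ee_rot': array([-2.70625467e-04,  2.12765409e-01,  9.77102967e-01, -7.74191686e-04]), 'contact_force': array([-0.23693646, -0.56445286, -0.75489392]), 'moment': array([ 0.0121228 ,  0.00116223, -0.01609669]), 'gripper_force': 0.0, 'width': 0.08535797134535687}
```

View pics/top0.png

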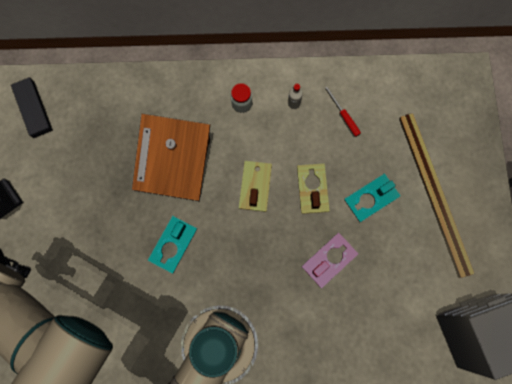

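View pics/side0.png

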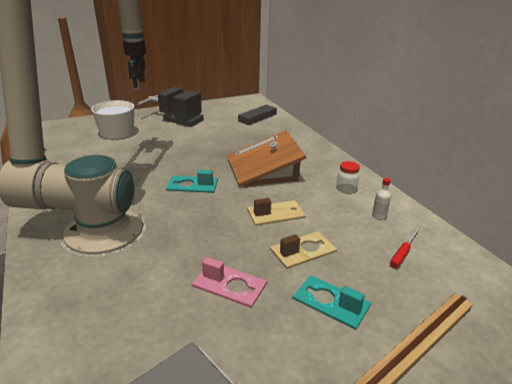

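The keyhole board is the yellow one at top (314,188) / side (303,248). The plain board is at top (255,186), and the rack is at top (172,157) with the screw head at about (171,144). I'll zoom in next.

Run:
```python
from h import *
t=cv2.imread("pics/top0.png");s=cv2.imread("pics/side0.png")
a=cv2.resize(t[105:220,120:340],None,fx=3.6,fy=3.6,interpolation=cv2.INTER_CUBIC)
b=cv2.resize(s[125:275,215:345],None,fx=4,fy=4,interpolation=cv2.INTER_CUBIC)
cv2.imwrite("pics/a.png",a[:600,:800]);cv2.imwrite("pics/b.png",b[:600,:800])
for im,n in((t,'t'),(s,'s')):
    h=cv2.cvtColor(im,cv2.COLOR_BGR2HSV)
    for nm,lo,hi in(("yel",(18,50,100),(35,255,255)),("dark",(0,90,15),(15,255,105)),("rack",(5,120,80),(16,255,255))):
        m=cv2.inRange(h,lo,hi)
        for c in cv2.findContours(m,cv2.RETR_EXTERNAL,cv2.CHAIN_APPROX_NONE)[0]:
            if cv2.contourArea(c)>60: print(n,nm,cv2.contourArea(c),np.round(cv2.boxPoints(cv2.minAreaRect(c)),1).tolist())
```

```text
t yel 360.0 [[176.8000030517578, 381.79998779296875], [187.8000030517578, 361.29998779296875], [219.0, 378.0], [208.10000610351562, 398.5]]
t yel 251.0 [[0.0, 383.0], [0.0, 356.0], [15.0, 356.0], [15.0, 383.0]]
t yel 493.5 [[222.3000030517578, 381.1000061035156], [249.60000610351562, 328.79998779296875], [263.6000061035156, 336.1000061035156], [236.3000030517578, 388.3999938964844]]
t yel 60.5 [[228.5, 328.29998779296875], [234.60000610351562, 323.8999938964844], [244.8000030517578, 337.79998779296875], [238.60000610351562, 342.29998779296875]]
t yel 3211.0 [[3.0999999046325684, 375.1000061035156], [39.900001525878906, 314.79998779296875], [97.80000305175781, 350.1000061035156], [61.0, 410.3999938964844]]
t yel 1096.0 [[0.0, 360.0], [0.0, 294.0], [33.0, 294.0], [33.0, 360.0]]
t yel 65.0 [[-3.200000047683716, 279.3999938964844], [0.20000000298023224, 272.6000061035156], [11.800000190734863, 278.3999938964844], [8.399999618530273, 285.20001220703125]]
t yel 733.0 [[59.5, 275.29998779296875], [72.5999984741211, 253.6999969482422], [106.0999984741211, 274.0], [93.0, 295.6000061035156]]
t
[... 5304 characters left out ...]
57.89999389648438], [239.5, 185.89999389648438]]
s rack 191.5 [[-1.899999976158142, 124.80000305175781], [6.300000190734863, 124.0], [10.300000190734863, 162.1999969482422], [2.0999999046325684, 163.10000610351562]]
s rack 481.5 [[61.20000076293945, 29.100000381469727], [83.4000015258789, 27.100000381469727], [91.19999694824219, 114.5], [69.0, 116.5]]
s rack 763.0 [[148.1999969482422, 4.0], [165.3000030517578, 3.0999999046325684], [170.3000030517578, 92.30000305175781], [153.10000610351562, 93.19999694824219]]
s rack 4323.0 [[175.0, 0.0], [258.0, 0.0], [258.0, 99.0], [175.0, 99.0]]
s rack 1107.0 [[99.4000015258789, 0.5], [135.10000610351562, -6.0], [155.1999969482422, 104.5], [119.5, 111.0]]
```

View pics/a.png

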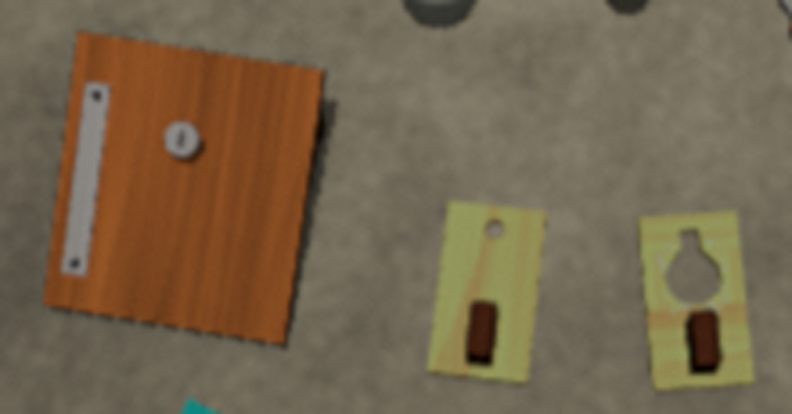

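View pics/b.png

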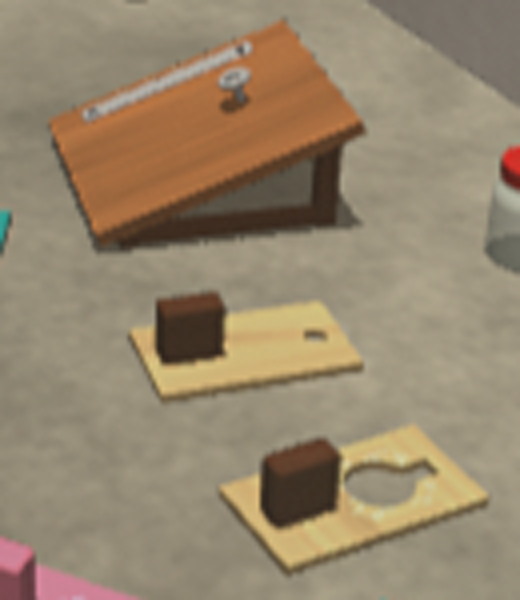

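The crops show both boards and the rack corners clearly. The screw head is at top crop (181,139) and side crop (234,76). The keyhole board's corners run from (640,218) to (753,382) in the top crop.

```bash
cat > m.py <<'E'
from h import *
T=manip.get_image("top");S=manip.get_image("side")
tp=lambda p:((p[0]+.5)/3.6-.5+120,(p[1]+.5)/3.6-.5+105)
sp=lambda p:((p[0]+.5)/4-.5+215,(p[1]+.5)/4-.5+125)
def M(n,a,b):
    p,e=tri(T,tp(a),S,sp(b));print(n,np.round(p,4),"gap",round(e,4));return p
R=[M("rack"+k,a,b) for k,a,b in (("HL",(78,32),(285,20)),("HR",(325,70),(365,130)),("LR",(285,347),(100,243)),("LL",(43,305),(50,125)))]
sc=M("screw",(181,139),(234,76))
B=[M("kb"+k,a,b) for k,a,b in (("TL",(640,218),(416,428)),("TR",(736,211),(488,497)),("BR",(753,382),(290,570)),("BL",(656,389),(220,492)))]
P=[M("pb"+k,a,b) for k,a,b in (("TL",(449,202),(320,302)),("TR",(546,211),(362,366)),("BR",(527,382),(165,398)),("BL",(428,371),(130,336)))]
R=np.array(R);u=(R[0]+R[1]-R[2]-R[3])/2;v=(R[0]+R[3]-R[1]-R[2])/2
print("up",np.linalg.norm(u),"slope",np.degrees(np.arcsin(u[2]/np.linalg.norm(u))),"yaw",np.degrees(np.arctan2(u[1],u[0])),"lvl",np.linalg.norm(v),np.degrees(np.arctan2(-v[0],v[1])), v[2])
n=np.cross(u,v);n/=np.linalg.norm(n);print("n",n,"screw h",(sc-R.mean(0))@n,"from top",(u/np.linalg.norm(u))@((R[0]+R[1])/2-sc))
for B in(np.array(B),np.array(P)):
  u=(B[0]+B[1]-B[2]-B[3])/2;v=(B[0]+B[3]-B[1]-B[2])/2
  print("board",np.linalg.norm(u),np.linalg.norm(v),B.mean(0),"yaw",np.degrees(np.arctan2(u[1],u[0])),np.degrees(np.arctan2(-v[0],v[1])))
  g=B.mean(0)-u/np.linalg.norm(u)*.045;g[2]=.032;print("grip",g)
# handle top from dark contour in top view cast on z=.056; mask board on .008
hb=M("handle top near-left..",(689,312),(262,458)); 
for c in((689,312),(717,311),(719,365),(691,367)):print(onz(T,tp(c),.056)[:2])
for c in((262,458),(313,438),(339,450),(288,468)):print("s",onz(S,sp(c),.056)[:2])
E
python3 m.py
```

```text
rackHL [0.7098 0.2295 0.1031] gap 0.0029
rackHR [0.671  0.0149 0.0938] gap 0.0014
rackLR [0.4443 0.0595 0.011 ] gap 0.0059
rackLL [0.487  0.2762 0.0137] gap 0.0031
screw [0.609  0.1385 0.1018] gap 0.0025
kbTL [ 0.5544 -0.2626  0.0064] gap 0.0031
kbTR [ 0.5573 -0.3497  0.0075] gap 0.0014
kbBR [ 0.4003 -0.356   0.0041] gap 0.0028
kbBL [ 0.3952 -0.2688  0.005 ] gap 0.0004
pbTL [ 0.5742 -0.0892  0.0069] gap 0.0025
pbTR [ 0.5627 -0.1768  0.004 ] gap 0.0001
pbBR [ 0.4061 -0.1548  0.0044] gap 0.0028
pbBL [ 0.4183 -0.0665  0.0019] gap 0.0011
up 0.24493731904268298 slope 20.576735452221197 yaw -11.480132058958246 lvl 0.21950749756992444 -10.700412887586204 0.006008357708833095
n [-0.35032268  0.04011986  0.93576943] screw h 0.032299406456481154 from top 0.07654805715366562
board 0.1582762444898307 0.08721985324762577 [ 0.47679852 -0.30927835  0.00575996] yaw 2.275581323092799 2.644184822031712
grip [ 0.43183912 -0.31106491  0.032     ]
board 0.15790175115444685 0.08877653719989138 [ 0.49032098 -0.12182114  0.00429554] yaw -8.148689743417886 -7.680832537955698
grip [ 0.44577986 -0.11544338  0.032     ]
handle top near-left.. [ 0.4361 -0.2905  0.0431] gap 0.0401
[ 0.45265818 -0.29578493]
[ 0.45284418 -0.32012355]
[ 0.40506791 -0.31909112]
[ 0.40401017 -0.29488078]
s [ 0.40610027 -0.30410547]
s [ 0.44707919 -0.29880327]
s [ 0.45635476 -0.31695563]
s [ 0.41658804 -0.3200755 ]
```

```bash
cat >> h.py <<'E'
from scipy.spatial.transform import Rotation as Ro
def frame(yaw,slope):  # tool rotation for a board with x along yaw (deg), slope up (deg)
    return Ro.from_euler("ZY",[yaw,-slope],degrees=True)*Ro.from_matrix(np.diag([-1.,1,-1]))
def cur():
    s=manip.get_state();q=s["ee_rot"];return np.array(s["position"]),Ro.from_quat([q[1],q[2],q[3],q[0]])
def plan(p,R,order="rt"):
    p0,R0=cur();rv=(R0.inv()*R).as_rotvec()/(np.pi/2)
    f=R if order=="rt" else R0
    print("turn",np.round(rv,4),"shift",np.round(f.inv().apply(np.array(p)-p0)/.25,3),"mm",np.round((np.array(p)-p0)*1e3,1))
E
python3 -c "
from h import *
plan([.4305,-.310,.131],frame(2.4,0))"
```

```text
turn [-0.0007 -0.0003 -0.2996] shift [-0.626 -3.36   0.399] mm [ 191.6 -832.7  -99.8]
```

```bash
python3 -m jog '[{"az":-0.3,"grip":1},{"az":-0.3,"grip":1},{"az":-0.3,"grip":1},{"az":-0.3,"grip":1},{"az":-0.3,"grip":1}]' 60 >/dev/null
for i in 1 2 3 4 5; do python3 -m jog '[{"dx":-0.125,"dy":-0.672},{"dx":-0.125,"dy":-0.672},{"dx":-0.125,"dy":-0.672},{"dx":-0.125,"dy":-0.672},{"dx":-0.125,"dy":-0.672}]' ; done | tail -1
python3 -m jog '[{"dz":0.4},{"dz":0.4},{"dz":0.4},{"dz":0.4},{"dz":0.4}]'
python3 -c "
from h import *
print(manip.get_state()['qpos'])
plan([.4305,-.310,.017],frame(2.4,0))"
```

```text
[ 1.02101523e+00  2.76353962e-01  1.50565319e+00  2.06990552e-05
  1.36070671e+00 -1.21007500e-01]
turn [-0.0007 -0.0003 -0.2996] shift [-0.626 -3.36   0.855] mm [ 191.6 -832.7 -213.8]schema error: expected keys dx, dy, dz, ax, ay, az, grip
schema error: expected keys dx, dy, dz, ax, ay, az, grip
schema error: expected keys dx, dy, dz, ax, ay, az, grip
schema error: expected keys dx, dy, dz, ax, ay, az, grip
schema error: expected keys dx, dy, dz, ax, ay, az, grip
schema error: expected keys dx, dy, dz, ax, ay, az, grip
schema error: expected keys dx, dy, dz, ax, ay, az, grip
```

```bash
python3 -m jog '[{"dx":0,"dy":0,"dz":0,"ax":0,"ay":0,"az":-0.3,"grip":1},{"dx":0,"dy":0,"dz":0,"ax":0,"ay":0,"az":-0.3,"grip":1},{"dx":0,"dy":0,"dz":0,"ax":0,"ay":0,"az":-0.3,"grip":1},{"dx":0,"dy":0,"dz":0,"ax":0,"ay":0,"az":-0.3,"grip":1}]' 60
python3 -m jog '[{"dx":-0.15,"dy":-0.8,"dz":0,"ax":0,"ay":0,"az":0,"grip":1},{"dx":-0.15,"dy":-0.8,"dz":0,"ax":0,"ay":0,"az":0,"grip":1},{"dx":-0.15,"dy":-0.8,"dz":0,"ax":0,"ay":0,"az":0,"grip":1},{"dx":-0.15,"dy":-0.8,"dz":0,"ax":0,"ay":0,"az":0,"grip":1},{"dx":-0.15,"dy":-0.8,"dz":0,"ax":0,"ay":0,"az":0,"grip":1}]'
python3 -m jog '[{"dx":-0.15,"dy":-0.8,"dz":0,"ax":0,"ay":0,"az":0,"grip":1},{"dx":-0.15,"dy":-0.8,"dz":0,"ax":0,"ay":0,"az":0,"grip":1},{"dx":-0.15,"dy":-0.8,"dz":0,"ax":0,"ay":0,"az":0,"grip":1},{"dx":-0.15,"dy":-0.8,"dz":0,"ax":0,"ay":0,"az":0,"grip":1},{"dx":-0.15,"dy":-0.8,"dz":0,"ax":0,"ay":0,"az":0,"grip":1}]'
python3 -m jog '[{"dx":-0.15,"dy":-0.8,"dz":0,"ax":0,"ay":0,"az":0,"grip":1},{"dx":-0.15,"dy":-0.8,"dz":0,"ax":0,"ay":0,"az":0,"grip":1},{"dx":-0.15,"dy":-0.8,"dz":0,"ax":0,"ay":0,"az":0,"grip":1},{"dx":-0.15,"dy":-0.8,"dz":0,"ax":0,"ay":0,"az":0,"grip":1},{"dx":-0.15,"dy":-0.8,"dz":0,"ax":0,"ay":0,"az":0,"grip":1}]'
python3 -c "
from h import *
print(manip.get_state()['qpos'])
plan([.4305,-.310,.131],frame(2.4,0))"
```

```text
clock: 0.53
position: [0.239, 0.5228, 0.2311]
ee_rot: [-0.0, -0.024, 1.0, -0.0]
contact_force: [0.7, -0.5, -0.3]
width: 0.0855
gripper_force: 0.0
clock: 0.95
position: [0.2847, 0.3224, 0.2311]
ee_rot: [-0.0, -0.022, 1.0, -0.0]
contact_force: [0.9, 1.0, 0.6]
width: 0.0856
gripper_force: 0.0
clock: 1.37
position: [0.3307, 0.1243, 0.2314]
ee_rot: [0.0, -0.021, 1.0, -0.0]
contact_force: [1.1, 0.5, 0.8]
width: 0.0854
gripper_force: 0.0
clock: 1.78
position: [0.3769, -0.0743, 0.2315]
ee_rot: [0.0, -0.021, 1.0, -0.0]
contact_force: [1.2, 0.6, 0.3]
width: 0.0855
gripper_force: 0.0
[-3.76163638e-01 -1.96062063e-02  1.86000961e+00 -1.63658882e-04
  1.30005361e+00 -1.98808693e+00]
turn [-0.0004  0.0006 -0.0005] shift [-0.175 -0.951  0.402] mm [  53.6 -235.7 -100.5]
```

```bash
python3 -m jog '[{"dx":-0.175,"dy":-0.951,"dz":0.2,"ax":0,"ay":0,"az":0,"grip":1},{"dx":-0.175,"dy":-0.951,"dz":0.2,"ax":0,"ay":0,"az":0,"grip":1},{"dx":-0.175,"dy":-0.951,"dz":0.2,"ax":0,"ay":0,"az":0,"grip":1},{"dx":-0.175,"dy":-0.951,"dz":0.2,"ax":0,"ay":0,"az":0,"grip":1},{"dx":-0.175,"dy":-0.951,"dz":0.2,"ax":0,"ay":0,"az":0,"grip":1}]'
python3 -m jog '[{"dx":0,"dy":-0.16,"dz":0.2,"ax":0,"ay":0,"az":0,"grip":1},{"dx":0,"dy":-0.16,"dz":0.2,"ax":0,"ay":0,"az":0,"grip":1},{"dx":0,"dy":-0.16,"dz":0.2,"ax":0,"ay":0,"az":0,"grip":1}]'
python3 -c "
from h import *
plan([.4305,-.310,.017],frame(2.4,0))"
```

```text
clock: 2.2
position: [0.4222, -0.2727, 0.1886]
ee_rot: [0.0, -0.021, 1.0, 0.0]
contact_force: [-0.1, 0.5, -0.3]
width: 0.0855
gripper_force: 0.0
clock: 2.45
position: [0.4222, -0.3122, 0.1349]
ee_rot: [-0.003, -0.02, 1.0, 0.002]
contact_force: [-1.0, -0.0, 0.4]
width: 0.0856
gripper_force: 0.0
turn [ 0.0027 -0.0033 -0.0016] shift [-0.033  0.007  0.472] mm [   8.3    2.2 -117.9]
```

```bash
python3 -m jog '[{"dx":-0.03,"dy":0.006,"dz":0,"ax":0,"ay":0,"az":0,"grip":1},{"dx":-0.03,"dy":0.006,"dz":0.15,"ax":0,"ay":0,"az":0,"grip":1},{"dx":-0.03,"dy":0.006,"dz":0.3,"ax":0,"ay":0,"az":0,"grip":1},{"dx":-0.03,"dy":0.006,"dz":0.3,"ax":0,"ay":0,"az":0,"grip":1},{"dx":-0.03,"dy":0.006,"dz":0.3,"ax":0,"ay":0,"az":0,"grip":1}]'
python3 -c "
from h import *
plan([.4305,-.310,.017],frame(2.4,0))
shot('side','pics/s1.png')
import cv2
s=cv2.imread('pics/s1.png');cv2.imwrite('pics/s1c.png',cv2.resize(s[180:280,230:360],None,fx=4,fy=4))"
```

```text
clock: 2.87
position: [0.4314, -0.3069, 0.0642]
ee_rot: [-0.001, -0.022, 1.0, 0.001]
contact_force: [0.4, -0.1, 0.3]
width: 0.0852
gripper_force: 0.0
turn [ 0.0015 -0.001   0.0012] shift [ 0.004 -0.012  0.189] mm [ -0.9  -3.1 -47.2]
```

View pics/s1c.png

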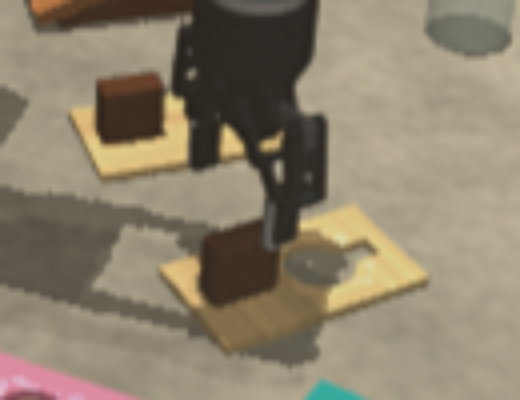

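The fingers straddle the handle. The near finger's tip is at crop (280,245), side px (300,241). I'll check that against its projection.

```bash
python3 -c "
from h import *
d=shot('side')
for p in([.4314,-.3069-.046,.077],[.4314,-.3069+.046,.077],[.4305,-.31,.056]):print((proj(d,p)-[230,180])*4)"
python3 -m jog '[{"dx":0.004,"dy":-0.012,"dz":0.09,"ax":0,"ay":0,"az":0,"grip":1},{"dx":0.004,"dy":-0.012,"dz":0.18,"ax":0,"ay":0,"az":0,"grip":1},{"dx":0.004,"dy":-0.012,"dz":0.18,"ax":0,"ay":0,"az":0,"grip":1}]'
```

```text
[274.44800134 244.03705431]
[205.21071927 165.49012982]
[237.79021922 232.30033237]
clock: 3.22
position: [0.4303, -0.3111, 0.0188]
ee_rot: [-0.0, -0.021, 1.0, 0.001]
contact_force: [-0.3, 0.7, -0.4]
width: 0.0853
gripper_force: 0.0
```

```bash
python3 -m jog '[{"dx":0,"dy":0,"dz":0,"ax":0,"ay":0,"az":0,"grip":-1},{"dx":0,"dy":0,"dz":0,"ax":0,"ay":0,"az":0,"grip":-1},{"dx":0,"dy":0,"dz":0,"ax":0,"ay":0,"az":0,"grip":-1},{"dx":0,"dy":0,"dz":0,"ax":0,"ay":0,"az":0,"grip":-1},{"dx":0,"dy":0,"dz":0,"ax":0,"ay":0,"az":0,"grip":-1}]' 80
python3 -m jog '[{"dx":0,"dy":0,"dz":0,"ax":0,"ay":0,"az":0,"grip":-1},{"dx":0,"dy":0,"dz":0,"ax":0,"ay":0,"az":0,"grip":-1}]'
python3 -m jog '[{"dx":0,"dy":0,"dz":-0.1,"ax":0,"ay":0,"az":0,"grip":-1},{"dx":0,"dy":0,"dz":-0.25,"ax":0,"ay":0,"az":0,"grip":-1},{"dx":0,"dy":0,"dz":-0.4,"ax":0,"ay":0,"az":0,"grip":-1},{"dx":0,"dy":0,"dz":-0.55,"ax":0,"ay":0,"az":0,"grip":-1},{"dx":0,"dy":0,"dz":-0.7,"ax":0,"ay":0,"az":0,"grip":-1}]'
python3 - <<'E'
from h import *
# target: opening centre over the screw, board upper face (24 below grip, grip point 5mm deeper than pinch) etc.
sc=np.array([.609,.1385,.1018]);yaw,sl=-11.1,20
B=Ro.from_euler("ZY",[yaw,-sl],degrees=True);R=frame(yaw,sl)
# board frame: TCP sits at (0,0,-.015+...) rel keyhole_grip: TCP z .0188 in world with grip z .032
def tcp(h,x=0): return sc+B.apply([-.065+x,0,.024-.0132+h]) # h: board upper face above head top
for h in(.06,.03,-.017): print(h,tcp(h))
plan(tcp(.06),R)
E
```

```text
clock: 3.63
position: [0.4312, -0.3122, 0.0202]
ee_rot: [0.001, -0.021, 1.0, -0.001]
contact_force: [-0.2, 3.5, 3.1]
width: 0.0255
gripper_force: 2.5
clock: 3.8
position: [0.4313, -0.3124, 0.0203]
ee_rot: [0.001, -0.021, 1.0, -0.001]
contact_force: [0.6, -0.2, 5.5]
width: 0.023
gripper_force: 79.3
clock: 4.22
position: [0.43, -0.3112, 0.1957]
ee_rot: [-0.0, -0.021, 1.0, 0.0]
contact_force: [1.4, -0.2, -1.5]
width: 0.0231
gripper_force: 78.7
0.06 [0.5253006  0.15492117 0.14609893]
0.03 [0.53536925 0.15294578 0.11790815]
-0.017 [0.55114348 0.149851   0.0737426 ]
turn [ 0.0266 -0.2216  0.1487] shift [0.054 1.903 0.192] mm [ 95.3 466.2 -49.6]
```

```bash
python3 -m jog '[{"dx":0,"dy":0,"dz":0,"ax":0.0266,"ay":-0.2216,"az":0.1487,"grip":-1},{"dx":0,"dy":0,"dz":0,"ax":0.0266,"ay":-0.2216,"az":0.1487,"grip":-1},{"dx":0,"dy":0,"dz":0,"ax":0.0266,"ay":-0.2216,"az":0.1487,"grip":-1},{"dx":0,"dy":0,"dz":0,"ax":0.0266,"ay":-0.2216,"az":0.1487,"grip":-1},{"dx":0,"dy":0,"dz":0,"ax":0.0266,"ay":-0.2216,"az":0.1487,"grip":-1}]'
python3 -m jog '[{"dx":0,"dy":0.15,"dz":0,"ax":0,"ay":0,"az":0,"grip":-1},{"dx":0,"dy":0.3,"dz":0,"ax":0,"ay":0,"az":0,"grip":-1},{"dx":0,"dy":0.45,"dz":0,"ax":0,"ay":0,"az":0,"grip":-1},{"dx":0,"dy":0.6,"dz":0,"ax":0,"ay":0,"az":0,"grip":-1},{"dx":0,"dy":0.7,"dz":0,"ax":0,"ay":0,"az":0,"grip":-1}]'
python3 -m jog '[{"dx":0,"dy":0.15,"dz":0,"ax":0,"ay":0,"az":0,"grip":-1},{"dx":0,"dy":0.3,"dz":0,"ax":0,"ay":0,"az":0,"grip":-1},{"dx":0,"dy":0.45,"dz":0,"ax":0,"ay":0,"az":0,"grip":-1},{"dx":0,"dy":0.6,"dz":0,"ax":0,"ay":0,"az":0,"grip":-1},{"dx":0,"dy":0.7,"dz":0,"ax":0,"ay":0,"az":0,"grip":-1}]'
python3 -m jog '[{"dx":0,"dy":0.15,"dz":0,"ax":0,"ay":0,"az":0,"grip":-1},{"dx":0,"dy":0.3,"dz":0,"ax":0,"ay":0,"az":0,"grip":-1},{"dx":0,"dy":0.4,"dz":0,"ax":0,"ay":0,"az":0,"grip":-1},{"dx":0,"dy":0.48,"dz":0,"ax":0,"ay":0,"az":0,"grip":-1},{"dx":0,"dy":0.48,"dz":0,"ax":0,"ay":0,"az":0,"grip":-1}]'
python3 -c "
from h import *
plan([.5253,.1549,.1461],frame(-11.1,20))"
```

```text
clock: 4.63
position: [0.4276, -0.3097, 0.1929]
ee_rot: [0.172, 0.096, 0.98, -0.016]
contact_force: [-0.7, -0.2, -2.5]
width: 0.0229
gripper_force: 78.9
clock: 5.05
position: [0.4642, -0.1372, 0.1939]
ee_rot: [0.172, 0.094, 0.98, -0.016]
contact_force: [1.0, 0.3, -1.3]
width: 0.023
gripper_force: 79.4
clock: 5.47
position: [0.4987, 0.035, 0.1943]
ee_rot: [0.173, 0.094, 0.98, -0.017]
contact_force: [0.7, -0.2, -1.6]
width: 0.023
gripper_force: 79.4
clock: 5.88
position: [0.5228, 0.1538, 0.1941]
ee_rot: [0.174, 0.093, 0.98, -0.016]
contact_force: [-0.8, 0.0, -2.1]
width: 0.0233
gripper_force: 79.5
turn [0.0017 0.0009 0.0027] shift [0.057 0.006 0.184] mm [  2.5   1.1 -48. ]
```

```bash
python3 -m jog '[{"dx":0.057,"dy":0.006,"dz":0.08,"ax":0,"ay":0,"az":0.003,"grip":-1},{"dx":0.057,"dy":0.006,"dz":0.16,"ax":0,"ay":0,"az":0.003,"grip":-1},{"dx":0.057,"dy":0.006,"dz":0.2,"ax":0,"ay":0,"az":0.003,"grip":-1},{"dx":0.057,"dy":0.006,"dz":0.2,"ax":0,"ay":0,"az":0.003,"grip":-1}]'
python3 - <<'E'
from h import *
a=shot('side','pics/s2.png')['img'][110:210,215:345,::-1];b=shot('top','pics/t2.png')['img'][100:220,120:250,::-1]
cv2.imwrite('pics/c2.png',np.hstack([cv2.resize(a,(400,308)),cv2.resize(b,(400,369))[:308]]))
plan([.5253,.1549,.1461],frame(-11.1,20))
E
```

```text
clock: 6.22
position: [0.5242, 0.1494, 0.1395]
ee_rot: [0.171, 0.097, 0.98, -0.018]
contact_force: [-0.7, -0.3, -2.3]
width: 0.0231
gripper_force: 79.6
turn [-0.0006  0.0005 -0.0031] shift [-0.     0.02  -0.016] mm [-0.4  5.1  3.9]
```

View pics/c2.png

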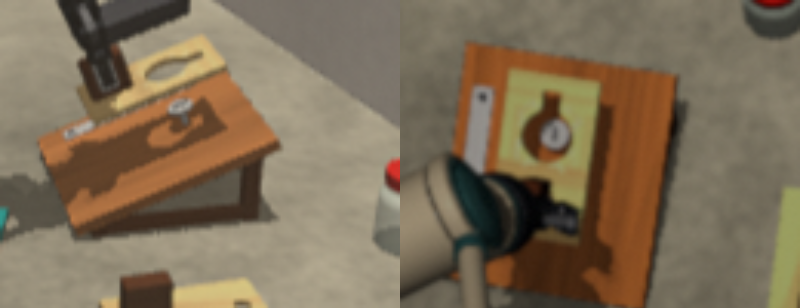

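In the top crop the screw (555,133) shows inside the opening, whose centre is about (547,133). In the side crop the opening is at (165,70) with the board hovering parallel to the face. I'll triangulate the opening.

Run:
```python
from h import *
T=shot("top");S=shot("side")
t=lambda x,y:((x-400+.5)*130/400-.5+120,(y+.5)*120/369-.5+100)
s=lambda x,y:((x+.5)*130/400-.5+215,(y+.5)*100/308-.5+110)
k,e=tri(T,t(547,133),S,s(165,70));print("hole",k,e)
c=[tri(T,t(*a),S,s(*b)) for a,b in(((508,70),(193,37)),((602,82),(227,72)))]
print([np.round(x[0],4) for x in c],[x[1] for x in c])
v=c[0][0]-c[1][0];print("yaw from end edge",np.degrees(np.arctan2(-v[0],v[1])),np.linalg.norm(v),v[2])
p,R=cur();sc=np.array([.609,.1385,.1018])
B=Ro.from_euler("ZY",[-11.1,-20],degrees=True)
print("screw rel hole in rack frame",B.inv().apply(sc-k)*1e3)
print("hole expected from tcp", p+R.apply([-.065,0,.0108]), "screw rel", B.inv().apply(sc-(p+R.apply([-.065,0,.0108])))*1e3)
mid=(c[0][0]+c[1][0])/2;print("end mid -> hole est",mid-B.apply([.06,0,0]))
plan([.5253,.1549,.1461],frame(-11.1,20));print(p)
```

```text
hole [0.59116969 0.13834707 0.14840173] 0.0035276577234484505
[array([0.6477, 0.1746, 0.1666]), array([0.6387, 0.083 , 0.1601])] [np.float64(0.008964901693598377), np.float64(0.0019810964546554386)]
yaw from end edge -5.6756320790682055 0.09221569829167009 0.006463298156992314
screw rel hole in rack frame [  0.47517031   3.58279566 -49.76547744]
hole expected from tcp [0.58950361 0.13721093 0.15549877] screw rel [ -0.62138635   5.01843559 -56.91886711]
end mid -> hole est [0.5878742  0.13966071 0.14282051]
turn [ 0.0001  0.0017 -0.0033] shift [ 0.002  0.019 -0.013] mm [-0.7  4.9  2.9]
[0.52603925 0.15000607 0.14324321]
```

```bash
python3 -m jog '[{"dx":0,"dy":0.016,"dz":0,"ax":0,"ay":0,"az":-0.003,"grip":-1},{"dx":0,"dy":0.016,"dz":0.06,"ax":0,"ay":0,"az":-0.003,"grip":-1},{"dx":0,"dy":0.016,"dz":0.12,"ax":0,"ay":0,"az":-0.003,"grip":-1},{"dx":0,"dy":0.016,"dz":0.16,"ax":0,"ay":0,"az":-0.003,"grip":-1},{"dx":0,"dy":0.016,"dz":0.16,"ax":0,"ay":0,"az":-0.003,"grip":-1}]'
python3 - <<'E'
from h import *
a=shot('side')['img'][110:210,215:345,::-1];b=shot('top')['img'][100:220,120:250,::-1]
cv2.imwrite('pics/c3.png',np.hstack([cv2.resize(a,(400,308)),cv2.resize(b,(400,369))[:308]]))
p,R=cur();sc=np.array([.609,.1385,.1018])
print(R.inv().apply(sc-(p+R.apply([-.065,0,.0108])))*1e3)
E
```

```text
clock: 6.83
position: [0.5388, 0.1511, 0.1031]
ee_rot: [0.172, 0.095, 0.98, -0.018]
contact_force: [-0.0, 0.2, -2.3]
width: 0.0228
gripper_force: 79.6
[-0.56363558  0.70147025 16.11683654]
```

View pics/c3.png

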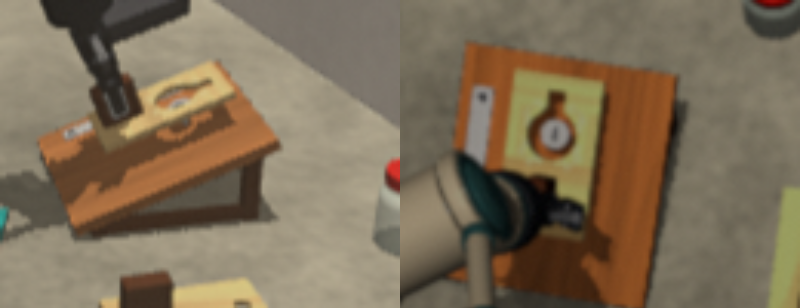

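The screw head (553,135) is centred in the opening (551,137), and the side view agrees. I'll lower the board.

```bash
python3 -m jog '[{"dx":0,"dy":0,"dz":0.04,"ax":0,"ay":0,"az":0,"grip":-1},{"dx":0,"dy":0,"dz":0.08,"ax":0,"ay":0,"az":0,"grip":-1},{"dx":0,"dy":0,"dz":0.1,"ax":0,"ay":0,"az":0,"grip":-1},{"dx":0,"dy":0,"dz":0.1,"ax":0,"ay":0,"az":0,"grip":-1}]'
python3 -m jog '[{"dx":0,"dy":0,"dz":0.01,"ax":0,"ay":0,"az":0,"grip":-1},{"dx":0,"dy":0,"dz":0.01,"ax":0,"ay":0,"az":0,"grip":-1}]'
python3 - <<'E'
from h import *
p,R=cur();sc=np.array([.609,.1385,.1018])
print(R.inv().apply(sc-(p+R.apply([-.065,0,.0108])))*1e3)
E
```

```text
clock: 7.27
position: [0.5471, 0.1494, 0.0794]
ee_rot: [0.172, 0.095, 0.98, -0.018]
contact_force: [0.3, -0.6, -2.3]
width: 0.0231
gripper_force: 79.6
clock: 7.43
position: [0.5485, 0.1495, 0.0782]
ee_rot: [0.173, 0.095, 0.98, -0.017]
contact_force: [0.2, -0.2, -1.9]
width: 0.0233
gripper_force: 79.6
[ -0.81511387   0.82519871 -11.90237532]
```

```bash
for i in 1; do :; done
python3 -m jog '[{"dx":0,"dy":0,"dz":0.01,"ax":0,"ay":0,"az":0,"grip":-1},{"dx":0,"dy":0,"dz":0.01,"ax":0,"ay":0,"az":0,"grip":-1}]' | egrep 'pos|contact'
python3 -m jog '[{"dx":0,"dy":0,"dz":0.008,"ax":0,"ay":0,"az":0,"grip":-1},{"dx":0,"dy":0,"dz":0.008,"ax":0,"ay":0,"az":0,"grip":-1}]'| egrep 'pos|contact'
python3 - <<'E'
from h import *
p,R=cur();sc=np.array([.609,.1385,.1018])
print(R.inv().apply(sc-(p+R.apply([-.065,0,.0108])))*1e3)
E
```

```text
position: [0.5494, 0.1494, 0.0762]
contact_force: [-0.3, 1.1, -0.9]
position: [0.5501, 0.1493, 0.0743]
contact_force: [0.5, -0.6, -1.0]
[ -0.65091267   0.7008167  -16.06720549]
```

```bash
python3 -m jog '[{"dx":0,"dy":0,"dz":0.008,"ax":0,"ay":0,"az":0,"grip":-1},{"dx":0,"dy":0,"dz":0.008,"ax":0,"ay":0,"az":0,"grip":-1}]' | egrep 'pos|contact'
python3 -m jog '[{"dx":0,"dy":0,"dz":0.008,"ax":0,"ay":0,"az":0,"grip":-1},{"dx":0,"dy":0,"dz":0.008,"ax":0,"ay":0,"az":0,"grip":-1}]'| egrep 'pos|contact'
python3 - <<'E'
from h import *
a=shot('side')['img'][110:210,215:345,::-1];b=shot('top')['img'][100:220,120:250,::-1]
cv2.imwrite('pics/c4.png',np.hstack([cv2.resize(a,(400,308)),cv2.resize(b,(400,369))[:308]]))
print(manip.get_state()["moment"])
E
```

```text
position: [0.5503, 0.1494, 0.0742]
contact_force: [-7.4, 1.3, 12.4]
position: [0.5503, 0.1493, 0.0742]
contact_force: [-17.6, 1.5, 28.8]
[-0.18141555  1.33424794 -0.17479799]
```

View pics/c4.png

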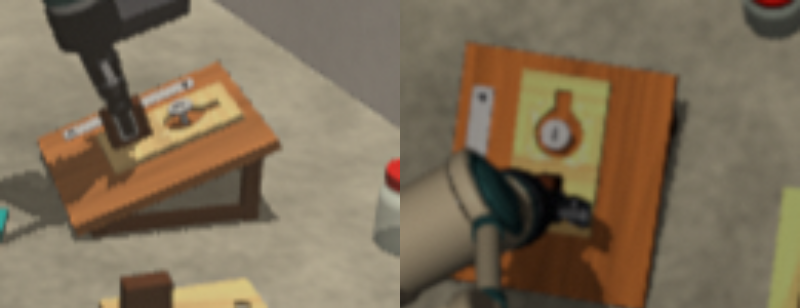

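The board is pressed on the face (33 N) with the head through the opening. I'll ease off and slide down the slope (+tool x, about 41 mm).

```bash
python3 -m jog '[{"dx":0,"dy":0,"dz":-0.016,"ax":0,"ay":0,"az":0,"grip":-1},{"dx":0,"dy":0,"dz":-0.016,"ax":0,"ay":0,"az":0,"grip":-1},{"dx":0,"dy":0,"dz":-0.016,"ax":0,"ay":0,"az":0,"grip":-1}]' | egrep 'pos|contact'
python3 -m jog '[{"dx":0.03,"dy":0.003,"dz":0,"ax":0,"ay":0,"az":0,"grip":-1},{"dx":0.06,"dy":0.003,"dz":0,"ax":0,"ay":0,"az":0,"grip":-1},{"dx":0.09,"dy":0.003,"dz":0,"ax":0,"ay":0,"az":0,"grip":-1},{"dx":0.09,"dy":0.003,"dz":0,"ax":0,"ay":0,"az":0,"grip":-1}]'| egrep 'pos|contact'
python3 - <<'E'
from h import *
p,R=cur();sc=np.array([.609,.1385,.1018])
print(R.inv().apply(sc-(p+R.apply([-.065,0,.0108])))*1e3,manip.get_state()["moment"])
E
```

```text
position: [0.5502, 0.1494, 0.0747]
contact_force: [0.3, 0.2, -2.1]
position: [0.5273, 0.1542, 0.0657]
contact_force: [-3.5, 1.4, 1.2]
[-25.51188705   0.21842225 -16.41967975] [0.15725633 0.28629886 0.07408439]
```

```bash
python3 -m jog '[{"dx":0.03,"dy":0,"dz":-0.004,"ax":0,"ay":0,"az":0,"grip":-1},{"dx":0.05,"dy":0,"dz":-0.004,"ax":0,"ay":0,"az":0,"grip":-1},{"dx":0.05,"dy":0,"dz":-0.004,"ax":0,"ay":0,"az":0,"grip":-1}]'| egrep 'pos|contact'
python3 - <<'E'
from h import *
p,R=cur();sc=np.array([.609,.1385,.1018])
print(R.inv().apply(sc-(p+R.apply([-.065,0,.0108])))*1e3)
a=shot('side')['img'][110:210,215:345,::-1];b=shot('top')['img'][100:220,120:250,::-1]
cv2.imwrite('pics/c5.png',np.hstack([cv2.resize(a,(400,308)),cv2.resize(b,(400,369))[:308]]))
E
```

```text
position: [0.5147, 0.156, 0.0618]
contact_force: [-2.0, -0.7, -1.8]
[-38.78325849   0.88406087 -15.9281414 ]
```

View pics/c5.png

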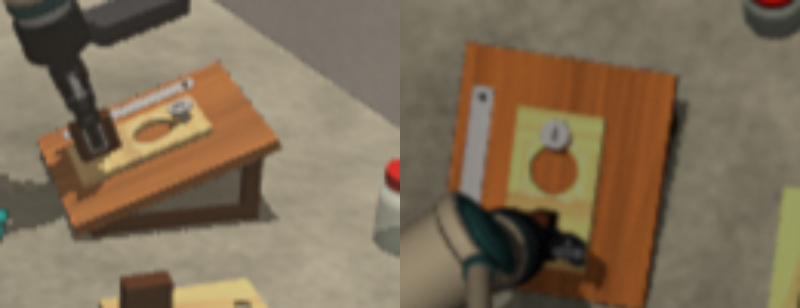

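The screw head now sits over the slot at (556,133), with the opening below it at (554,170). I'll nudge down until the shank meets the slot end.

```bash
python3 -m jog '[{"dx":0.008,"dy":0,"dz":0,"ax":0,"ay":0,"az":0,"grip":-1},{"dx":0.008,"dy":0,"dz":0,"ax":0,"ay":0,"az":0,"grip":-1}]'| egrep 'pos|contact'
python3 -m jog '[{"dx":0.008,"dy":0,"dz":0,"ax":0,"ay":0,"az":0,"grip":-1},{"dx":0.008,"dy":0,"dz":0,"ax":0,"ay":0,"az":0,"grip":-1}]'| egrep 'pos|contact'
```

```text
position: [0.5155, 0.1567, 0.0624]
contact_force: [-0.3, 0.4, -2.6]
position: [0.5135, 0.157, 0.0618]
contact_force: [-0.8, -0.1, -1.5]
```

```bash
python3 -m jog '[{"dx":0.008,"dy":0,"dz":0,"ax":0,"ay":0,"az":0,"grip":-1},{"dx":0.008,"dy":0,"dz":0,"ax":0,"ay":0,"az":0,"grip":-1}]'| egrep 'pos|contact'
python3 -m jog '[{"dx":0.008,"dy":0,"dz":0,"ax":0,"ay":0,"az":0,"grip":-1},{"dx":0.008,"dy":0,"dz":0,"ax":0,"ay":0,"az":0,"grip":-1}]'| egrep 'pos|contact'
python3 - <<'E'
from h import *
p,R=cur();sc=np.array([.609,.1385,.1018])
print(R.inv().apply(sc-(p+R.apply([-.065,0,.0108])))*1e3)
E
```

```text
position: [0.5125, 0.1576, 0.0615]
contact_force: [1.1, -0.1, -1.5]
position: [0.5123, 0.1583, 0.0617]
contact_force: [3.2, -0.2, 0.9]
[-41.47456037  -0.86293635 -14.16815681]
```

The slot end is touching, at 41.5 mm. I'll lay the board down the last 2 mm, open and back straight out.

```bash
python3 -m jog '[{"dx":0,"dy":0,"dz":0.01,"ax":0,"ay":0,"az":0,"grip":-1},{"dx":0,"dy":0,"dz":0.01,"ax":0,"ay":0,"az":0,"grip":-1},{"dx":0,"dy":0,"dz":0.01,"ax":0,"ay":0,"az":0,"grip":-1}]'| egrep 'pos|contact'
python3 -m jog '[{"dx":0,"dy":0,"dz":0,"ax":0,"ay":0,"az":0,"grip":0},{"dx":0,"dy":0,"dz":0,"ax":0,"ay":0,"az":0,"grip":0.2},{"dx":0,"dy":0,"dz":0,"ax":0,"ay":0,"az":0,"grip":0.2},{"dx":0,"dy":0,"dz":0,"ax":0,"ay":0,"az":0,"grip":0.2},{"dx":0,"dy":0,"dz":0,"ax":0,"ay":0,"az":0,"grip":0.2}]'
python3 -m jog '[{"dx":0,"dy":0,"dz":-0.05,"ax":0,"ay":0,"az":0,"grip":0.2},{"dx":0,"dy":0,"dz":-0.15,"ax":0,"ay":0,"az":0,"grip":0.2},{"dx":0,"dy":0,"dz":-0.3,"ax":0,"ay":0,"az":0,"grip":0.2},{"dx":0,"dy":0,"dz":-0.4,"ax":0,"ay":0,"az":0,"grip":0.2},{"dx":0,"dy":0,"dz":-0.5,"ax":0,"ay":0,"az":0,"grip":0.2}]'
python3 -m jog '[{"dx":0.2,"dy":0,"dz":-0.1,"ax":0,"ay":0,"az":0,"grip":0.2},{"dx":0.3,"dy":0,"dz":-0.1,"ax":0,"ay":0,"az":0,"grip":0.2},{"dx":0.4,"dy":0,"dz":-0.1,"ax":0,"ay":0,"az":0,"grip":0.2},{"dx":0.4,"dy":0,"dz":-0.1,"ax":0,"ay":0,"az":0,"grip":0.2}]' | head -2
python3 - <<'E'
from h import *
a=shot('side')['img'][110:210,215:345,::-1];b=shot('top')['img'][100:220,120:250,::-1]
cv2.imwrite('pics/c6.png',np.hstack([cv2.resize(a,(400,308)),cv2.resize(b,(400,369))[:308]]))
E
```

```text
position: [0.513, 0.1583, 0.0603]
contact_force: [-1.1, 0.5, 10.6]
clock: 10.47
position: [0.5106, 0.1576, 0.0578]
ee_rot: [0.173, 0.095, 0.98, -0.017]
contact_force: [0.2, 0.4, -0.4]
width: 0.0515
gripper_force: 0.0
clock: 10.88
position: [0.4683, 0.1661, 0.1769]
ee_rot: [0.173, 0.095, 0.98, -0.017]
contact_force: [0.6, -0.1, -0.2]
width: 0.0514
gripper_force: 0.0
clock: 11.22
position: [0.3619, 0.1844, 0.1624]
```

View pics/c6.png

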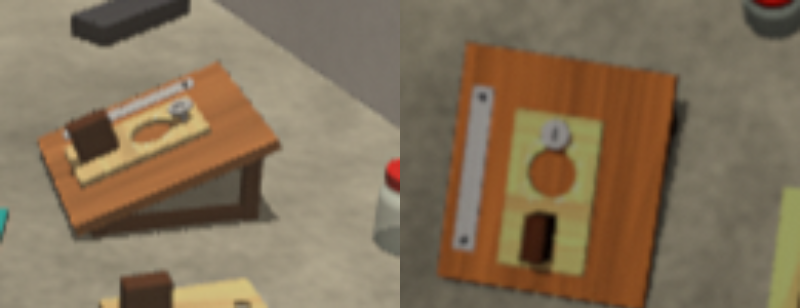

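The board lies flat and parallel to the rack with the screw head (556,135) at the top of the slot. The gripper is clear and the plain board hasn't moved.

```bash
python3 -c "
from rig import manip
print(manip.sign_off())"
```

```text
the job is handed in; nothing more can be done
None
```

The keyhole board is hung on the screw, flat and straight down the slope, with the shank at the slot's end by force contact and the last images. The plain board was not touched, and the job was handed in at about 11 s; no verdict came back.

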